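# Hold a spring-loaded valve cap down for screwing

## Task

Take the spring cap (the cap with the tall square boss) from the steel kit tray and set it, open rim down and square with the valve body, over the spring plate on the valve clamped in the nest. Press it straight down until its rim sits on the valve body, and finish still holding it there with a steady push of about 16 N (stay between 10 and 24 N, never more than 40 N) so that a colleague can put in the four screws. Leave the plain low cover in the tray.

Things in the scene. Friction and masses are not known exactly. Their poses are not given: they have to be found in the camera images.
- spring_cap: the cap to fit, light metal, 50 to 100 g: square flange 30 x 30 x 8 mm, on it a square boss 20 x 20 mm, 26 mm tall, sides parallel; 34 mm high. Origin: centre of the underside, z up, x and y along the sides. Hollow below: recess 22 x 22 x 5 mm deep, from its ceiling an 11 x 11 mm bore 15 mm farther up. Starts rim down in the tray (z = 2 mm), at any yaw; quarter turns fit alike.
- plain_cover: the other part in the tray, not to be used: a 30 x 30 x 8 mm plate with a low round disc on top (20 mm across, 4 mm high), 12 mm high in all. Origin at the centre of its underside, z up.
- kit_tray: shallow grey steel tray, fixed, 178 (x) x 233 (y) x 18 mm, floor 2 mm thick; its sides take up the outer 21 mm in x and 16 mm in y. Origin at the centre of its underside. Two small dome-headed bolts, 23 mm tall, also stand in it, near its -x side.
- nest: dark steel assembly nest, fixed to the bench: base 120 (x) x 100 (y) x 12 mm with low stops (to 36 mm above the bench) and a knurled side screw on its -x side, which clamp an upright zinc valve body, 30 x 30 x 52 mm, at its middle. Origin at the centre of the base's underside; z up, x and y parallel to the valve body's sides.
- valve_face (a point): centre of the valve body's flat square upper face (30 x 30 mm), 64 mm above the bench; the cap's rim sits on this face when home. Axes as the nest's; the cap's sides must end parallel to x and y of this point.
- plate_top (a point): centre of the top of the spring plate, an 18 mm disc 3 mm thick, 14 mm above the valve face when free. From it a guide pin 8 mm across rises 12 mm more, tapered to 3 mm at its tip. The pin goes into the cap's bore and the recess's ceiling lands on the disc; the cap's underside is then 9 mm above the valve face.
- spring_plate (a joint): travel in m of the spring plate, straight down: 0 free, 0.009 when the cap is home. The spring pushes up with 3 N when free plus 0.6 N for each mm, so 8.4 N with the cap home; any further push goes through the rim into the valve body, metal on metal, and rises steeply.

How it is judged:
By the outcome, as a careful person would: the job done as asked, in the order asked, and still so for the second after the job is handed in, while the arm keeps its last pose, push and grip.
It also fails if it takes over 48 s, if anything falls off the work surface, if the arm or the gripper's body presses on something with over 40 N, if the wrist force passes 120 N, or if a joint passes its speed limit or range.

## Robot

A 6-joint arm with a two-finger parallel gripper is mounted at the origin on the work surface; the furniture and walls round the work are solid. World frame = base frame: x ahead of the robot, y to its left, z up, the work surface at z = 0. Lengths are in m, angles in rad, forces in N, time in s.
With the tool pointing down it reaches from about 0.275 to 0.75 m from the base axis. Payload 10.2 kg.
Tool frame: the origin (TCP) lies midway between the tips of the shut fingers; the grasp point (between the pads) lies 19 mm behind it (hold_point_z is the distance from the TCP to the grasp point, in m); z points along the fingers, y is the line along which they close (so a half turn about z gives the same grasp; the last joint's range is limited). The gripper opens to 85 mm and grips with 20 to 120 N. Pads are 22 mm wide; open, the fingers measure 114 mm over their backs; the gripper's body (76 mm by 85 mm) begins 54 mm behind the grasp point. The pads swing forward as they close: fully open they stand 13 mm farther back than shut.
Start: joints at [-1.412, 0.313, 1.498, -0, 1.331, -0.223], TCP at [0.196, -0.487, 0.231] pointing down, gripper open.
Joint ranges: [-2.94, 2.94], [-0.97, 2.17], [0.19, 2.56], [-1.23, 4.37], [0.02, 3.11], [-2.88, 2.88]. Speed limits (rad/s): [2.39, 2.39, 3.01, 3.14, 3.14, 3.14].

## Interface

Orientations are given as a rotation vector (axis times angle).
In Python, from station import get_state, snapshot, calibration, close_job, hold_point_z gives the robot as it stands. The module is installed in compiled form; this text tells all that it offers.
- The arm moves only by the tool move_arm, never from a script. Its argument "increments" is a list of rows, each a list of 3 entries, a list of its own where there are three numbers: the shift along the tool's x, y, z in m, then the turn, a rotation vector about the tool's x, y, z in degrees, then the opening, from -1 (shut) to 1 (fully open). In form: [[[tx, ty, tz], [wx, wy, wz], jaw], ...]. A call has 1 to 5 rows; each row shifts and turns the commanded pose from where the row before left it, along the tool's axes as they then stand; what a row does not reach is not made up. A row lasts 1/10 s, in which the tool goes at most 50 mm and 8.59 degrees, less where a joint would pass 70% of its speed; a pose out of reach is approached as far as the arm can. A call is refused whole if a number of a shift passes 0.05 or a number of a turn 8.59, either way. A call with a gripper value outside its range is refused whole. The fingers move at their own pace and stop on an object; "newtons" is the grip in N (left out, the last holds). Time passes only in rows, so rows that do not move let the fingers close. It gives the time, the measured TCP pose, the force, the opening and the grip force at its end, in the units of the state.
- get_state(): the state, without advancing time (a new reading comes with each control period).
- snapshot(name): name is "side" or "top"; returns (picture, depth): 480x640x3 uint8, red, green, blue; 480x640 float32, m along the optical axis (not along the pixel's ray), 0 where there is no reading.
- calibration(name): a dict with "camera_matrix" (3x3 intrinsics, pixels), "D" ([k1, k2, p1, p2, k3] as OpenCV has them; the pictures are not rectified), "T" (4x4, takes a point from camera to world coordinates). Camera axes: x right, y down, z forward; pixel columns grow to the right and rows downward; lengths in m; the calibration is good to about 2 mm. A picture is of the moment at which its call begins. calibration takes no time and is no camera call.
- close_job(): hands the job in; it is judged then, once.
The state is a dict: "time_s": time; "joint_positions": joint angles; "joint_vel": joint speeds; "joint_efforts": joint torques, N m; "position": TCP position; "ee_rot": TCP orientation; "force": force on the tool from outside, world axes, zero at the start; "torque": the same for the moment, N m; "grip_width": finger opening in m; "grasp_force": force on a finger pad.
Only numpy, scipy, OpenCV 4.12 (cv2) and the standard library are available. Lean on these libraries where they do the work, as an engineer would, in place of code of your own. Each camera call takes 0.05 s, during which the arm holds its last target. There are 200 camera calls.

## Working session

There is one attempt and no reset: what is moved stays moved. The work goes in short steps, Python scripts to look and compute and a tool call to move; the robot and the scene stay as the last step left them, time stands still between calls to the robot, and variables do not carry over. Pictures are saved under pics/ and viewed, at most 10 in all, crops included, and the job is handed in when it is done.

Besides the shell and the picture viewer there is one more tool, called after "Call:" as name(argument=value, ...) on one line, values as JSON. move_arm: Moves the arm, as the interface text tells. Its arguments: {"type":"object","properties":{"increments":{"type":"array"},"newtons":{"type":"number"}},"required":["increments"]}

```bash
mkdir -p pics; python3 - <<'E'
from station import *
import cv2,numpy as np
print(get_state(),hold_point_z)
for n in("top","side"):
    p,d=snapshot(n);c=calibration(n);print(n,c)
    cv2.imwrite(f"pics/{n}0.png",p[:,:,::-1]);np.save(f"{n}0.npy",d);
E
```

```text
{'time_s': 0.0, 'joint_positions': array([-1.41240650e+00,  3.13466817e-01,  1.49846032e+00, -2.27567360e-06,
        1.33100921e+00, -2.23407799e-01]), 'joint_vel': array([-0.00111274,  0.00029517,  0.00050582, -0.00067509, -0.0008204 ,
       -0.00026947]), 'joint_efforts': array([-4.78640723e-04, -4.12268972e+01, -2.59743619e+01, -1.83431198e-04,
        4.12587746e-03,  2.10836140e-05]), 'position': array([ 0.19555044, -0.48693327,  0.23071773]), 'ee_rot': array([-3.08320394e+00, -5.95836372e-01, -6.51061490e-05]), 'force': array([-0.63311495, -0.78831856,  0.0017147 ]), 'torque': array([0.01111681, 0.00926616, 0.05532153]), 'grasp_force': 0.0, 'grip_width': 0.08555939103980689} 0.0187
top {'camera_matrix': array([[526.78864087,   0.        , 314.98291143],
       [  0.        , 526.78864087, 240.54795132],
       [  0.        ,   0.        ,   1.        ]]), 'D': array([-0.07220224,  0.        ,  0.        ,  0.        ,  0.        ]), 'T': array([[ 0.02491125, -0.99245147,  0.12008127,  0.42551147],
       [-0.99968459, -0.02434778,  0.00615755,  0.02039596],
       [-0.00318736, -0.12019678, -0.99274497,  1.09630553],
       [ 0.        ,  0.        ,  0.        ,  1.        ]])}
side {'camera_matrix': array([[443.04989903,   0.        , 324.70890483],
       [  0.        , 443.04989903, 245.8303908 ],
       [  0.        ,   0.        ,   1.        ]]), 'D': array([-0.10249029,  0.        ,  0.        ,  0.        ,  0.        ]), 'T': array([[ 0.99908887, -0.00978551,  0.04154129,  0.51403136],
       [-0.03957152, -0.57697635,  0.81580168, -0.69415925],
       [ 0.0159853 , -0.81670223, -0.57683788,  0.55014535],
       [ 0.        ,  0.        ,  0.        ,  1.        ]])}
```

View pics/top0.png

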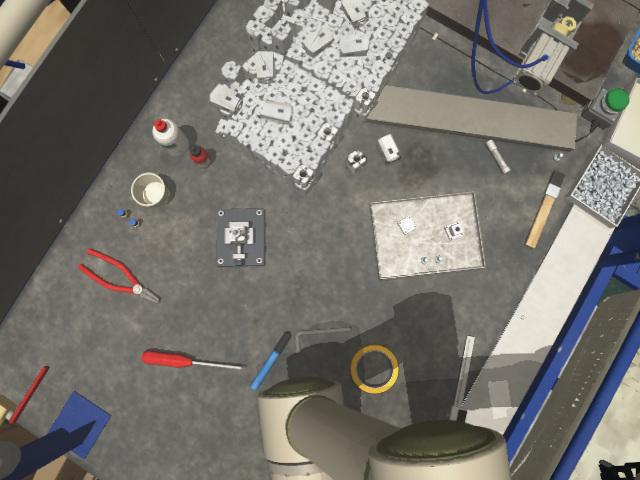

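View pics/side0.png

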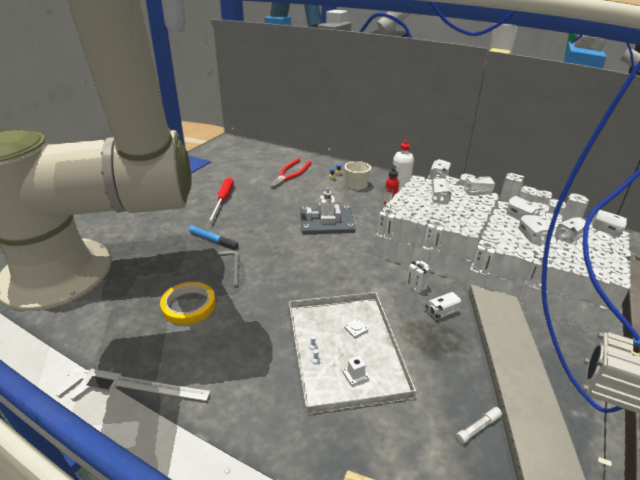

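The top view shows the nest at about (241,237), the tray at (428,236), the cap at about (456,230) and the plain cover at (407,226). In the side view the tall-bossed cap is at (356,372), the cover at (356,328) and the valve at (329,208). Next I'll zoom in.

```bash
cat > h.py <<'E'
import cv2,numpy as np
from station import *
def ray(n,uv):
    c=calibration(n);q=cv2.undistortPoints(np.float64(uv).reshape(-1,1,2),c["camera_matrix"],c["D"]).reshape(-1,2)
    T=c["T"];return T[:3,3],np.c_[q,np.ones(len(q))]@T[:3,:3].T
def plane(n,uv,z):
    o,d=ray(n,uv);return o+d*((z-o[2])/d[:,2])[:,None]
def cloud(n,dep,u0,u1,v0,v1):
    v,u=np.mgrid[v0:v1,u0:u1];uv=np.c_[u.ravel(),v.ravel()];o,d=ray(n,uv)
    return (o+d*dep[v0:v1,u0:u1].ravel()[:,None]).reshape(v1-v0,u1-u0,3)
E
python3 - <<'E'
from h import *
t=cv2.imread("pics/top0.png");s=cv2.imread("pics/side0.png")
def crop(i,u,v,w,h,k):return cv2.resize(i[v:v+h,u:u+w],None,fx=k,fy=k,interpolation=cv2.INTER_NEAREST)
a=np.hstack([crop(t,430,205,50,37,8),crop(t,215,205,50,37,8)])
b=np.hstack([crop(s,330,345,50,37,8),crop(s,298,182,60,37,8)[:,:400]])
cv2.imwrite("pics/crop.png",np.vstack([a,b]))
d=np.load("top0.npy");
c=cloud("top",d,440,475,215,245);np.set_printoptions(linewidth=250)
print((c[::2,::2,2]*1000).round().astype(int))
c=cloud("top",d,218,262,205,270)
print((c[::2,::2,2]*1000).round().astype(int))
E
```

```text
[[   2   -2    2    0    2   -1    1    2    2    0    0   -1   -2   -1    3    0    1    2]
 [   0    1    1    3    1    1    2    2    0    0    1    2    3    1    2    1    4    2]
 [   4   -1   -1    6    2   -5    2    1    1   -2    1    0    4    4    2    2    1    3]
 [   3   -1    4    3    3    4   -3    0    5    1    1    2    0    5    1    0   -1    4]
 [   1    0   -3    0    0    5    0    7    9    9   34    2   -2    0    2    2    0   -1]
 [   6    3    0    0    7    7   12   36   35   34   36    0    1    1    3    4    1    1]
 [  -3    1    3    7   11   24   36   35   38   36   34    4    4    1   -3    1    3    3]
 [   2    0    3    9   12   22   34   38   34   35   35   36    2    2    3    0   -1    1]
 [   6    1   -2    4   12   17   29   33   38   36   36   36    2   -2    4    2    0    3]
 [   0   -3    3    4    8   13   20   37   33   36   23    9    0    3    1    1    0    4]
 [   6    2    3    4    7    9   15   25    9   10   10    4    0   -2    3   -3   -1    0]
 [  -1    1    1    2   -1    3   11   10   11 1096    3    2    1    1   -1 
[... 3325 characters left out ...]
   12   12   13   14]
 [  14   15   17   11   12   13   11   13   10   16   25   29   12   15    8   11   11   10   10    9   18   16]
 [  17   20   17   13   14   11   13   11    9   30   35   31   31   12    8   12   10   15   12   15   16   13]
 [  14   16   17   13   11   13   10   13   12   31   33   32   30   14   14   11    9   13   15   14   12   13]
 [  12   11   11   12   11   12   14   11   12   25   25   23   21   12   14   12    9   11   12   11   10   11]
 [   1    1    2    0    0   -3   -1   -2   -2    2   -2   -3    1    1    0    2    4    4    2    1    2    0]
 [   1    0    1   -1   -2   -3 1096    0   -1    1    2    0    0    0    1    2    0    2   -3    0   -1    0]]
```

View pics/crop.png

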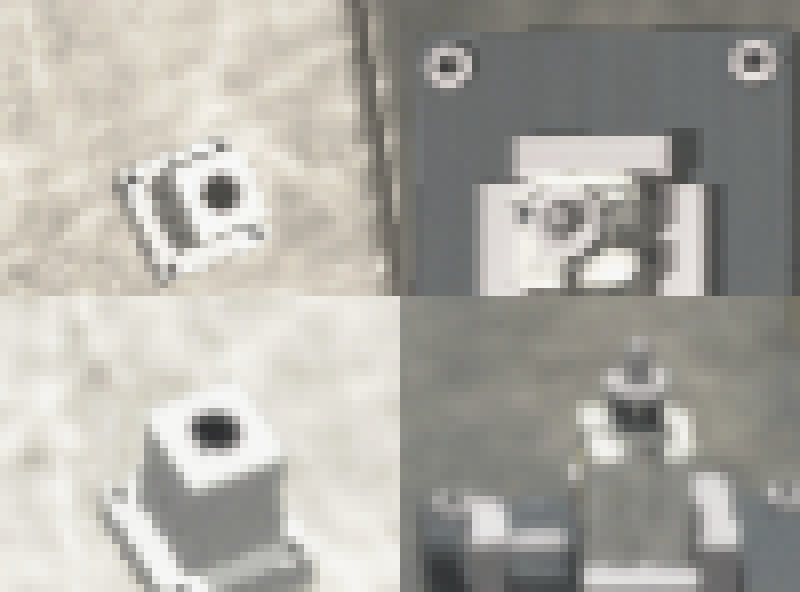

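The crops show the cap's boss top around (457,229) in the top view with its bore visible. The valve, with disc and pin, is at about (236,232) in the top view and (327,197) in the side view.

```bash
cat >> h.py <<'E'
def rect(p):
    r=cv2.minAreaRect((p[:,:2]*1000).astype(np.float32));return np.round(r[0],1),np.round(r[1],1),round(r[2],1)
def slab(n,d,box,z0,z1):
    c=cloud(n,d,*box).reshape(-1,3);return c[(c[:,2]>z0)&(c[:,2]<z1)]
E
python3 - <<'E'
from h import *
for n,cb,nb,ncb in(("top",(440,475,215,245),(212,270,204,272),(390,425,210,240)),("side",(330,385,350,390),(290,365,180,240),(340,375,315,345))):
    d=np.load(n+"0.npy")
    for nm,b,z0,z1 in(("bosstop",cb,.031,.043),("flange+",cb,.0075,.043),("nestbase",nb,.007,.2),("valve",nb,.055,.072),("disc",nb,.074,.2),("pin",nb,.083,.1)):
        p=slab(n,d,b,z0,z1);print(n,nm,len(p),(p.mean(0)*1000).round(1),rect(p))
# image-based
g=cv2.imread("pics/top0.png")
hsv=cv2.cvtColor(g,cv2.COLOR_BGR2HSV)
# nest screws (bright on dark plate)
sub=g[204:272,210:272];gr=cv2.cvtColor(sub,cv2.COLOR_BGR2GRAY)
m=(gr>150).astype(np.uint8);k,l,st,ce=cv2.connectedComponentsWithStats(m)
for i in range(1,k):
    if st[i,4]>8: print(st[i,4],(ce[i]+[210,204]).round(2),(plane("top",[ce[i]+[210,204]],.012)[0]*1000).round(1))
# bore holes
for n,(u0,u1,v0,v1),z in(("top",(452,464,222,236),.036),("side",(350,364,394-42,404),.036)):
    g=cv2.cvtColor(cv2.imread(f"pics/{n}0.png"),cv2.COLOR_BGR2GRAY)[v0:v1,u0:u1]
    k,l,st,ce=cv2.connectedComponentsWithStats((g<110).astype(np.uint8))
    for i in range(1,k):
        if st[i,4]>3:print(n,"hole",st[i],(ce[i]+[u0,v0]).round(2),(plane(n,[ce[i]+[u0,v0]],z)[0]*1000).round(1))
E
```

```text
top bosstop 99 [ 585.2 -262.8   35.3] (array([ 585.6, -263.1]), array([20.1, 20.6]), 22.9)
top flange+ 212 [ 584.1 -260.6   23.6] (array([ 578.9, -265.4]), array([44.5, 30.9]), 25.8)
top nestbase 2726 [559.5 180.8  20.5] (array([561.1, 182.3]), array([120.5,  99.2]), 2.5)
top valve 136 [560.2 181.7  62. ] (array([561.5, 182.1]), array([30.2, 29.4]), 4.7)
top disc 64 [560.8 182.   80.7] (array([561.2, 182.3]), array([16.1, 16.3]), 23.8)
top pin 14 [560.8 182.2  88.6] (array([560.5, 182. ]), array([8. , 5.5]), 46.7)
side bosstop 162 [ 586.4 -266.3   35.6] (array([ 586.5, -264.7]), array([20.4, 20.9]), 22.9)
side flange+ 472 [ 585.4 -269.7   22.5] (array([ 586.7, -265.1]), array([30.9, 30.6]), 21.4)
side nestbase 1609 [566.9 181.3  24.2] (array([574.7, 244.2]), array([252.9, 138.1]), 77.5)
side valve 114 [560.9 177.   62. ] (array([562. , 182.2]), array([29.8, 35.3]), 7.9)
side disc 38 [560.9 179.4  81. ] (array([560.3, 179.9]), array([15.6, 17. ]), 67.6)
side pin 11 [561.2 180.1  86.5] (array([561.2, 180.3]), array([6.7, 4.5]), 88.1)
21 [220.62 213.05] [609.8 226.   12. ]
18 [258.56 212.06] [613.7 146.5  12. ]
329 [234.44 231.26] [572.  195.3  12. ]
76 [250.04 236.11] [562.7 162.3  12. ]
89 [238.45 254.02] [524.7 184.9  12. ]
21 [220.   260.76] [509.7 222.6  12. ]
20 [258.55 260.1 ] [513.1 142.7  12. ]
top hole [ 4  5  3  4 10] [457.  228.8] [ 585.  -262.4   36. ]
side hole [ 4  8  6  4 18] [356.5 361.5] [ 586.4 -264.2   36. ]
side hole [ 6 50  4  2  6] [357.83 402.67] [ 581.4 -335.7   36. ]
```

```bash
cat >> h.py <<'E'
from scipy.spatial.transform import Rotation as Ro
def plan(tgt,xyaw,n):
    """rows to bring the TCP to tgt (m) with tool x at world yaw xyaw (deg), tool z down"""
    s=get_state();R=Ro.from_rotvec(s["ee_rot"]);x=R.as_matrix()[:,0]
    y0=np.degrees(np.arctan2(x[1],x[0]));dy=(xyaw-y0+180)%360-180
    step=(np.array(tgt)-s["position"])/n;k=max(1,n)
    print("yaw",y0.round(2),"dyaw",dy.round(2),"tilt",(R.as_matrix()[:,2]).round(4),"t",s["time_s"],"w",s["grip_width"])
    for i in range(n):
        Ri=Ro.from_rotvec([0,0,-dy/n*i],degrees=True)
        print((((R*Ri).inv()).apply(step)).round(4).tolist(),[0,0,round(-dy/n,2)])
E
python3 -c "
from h import *
plan([.5858,-.2636,.10],112.9,11)"
```

```text
yaw 21.88 dyaw 91.02 tilt [-2.0e-04  1.1e-03 -1.0e+00] t 0.1 w 0.085258828812324
[0.0405, -0.0056, 0.0119] [0, 0, np.float64(-8.27)]
[0.0409, 0.0003, 0.0119] [0, 0, np.float64(-8.27)]
[0.0404, 0.0062, 0.0119] [0, 0, np.float64(-8.27)]
[0.0391, 0.0119, 0.0119] [0, 0, np.float64(-8.27)]
[0.037, 0.0174, 0.0119] [0, 0, np.float64(-8.27)]
[0.0341, 0.0225, 0.0119] [0, 0, np.float64(-8.27)]
[0.0305, 0.0272, 0.0119] [0, 0, np.float64(-8.27)]
[0.0263, 0.0313, 0.0119] [0, 0, np.float64(-8.27)]
[0.0215, 0.0348, 0.0119] [0, 0, np.float64(-8.27)]
[0.0162, 0.0375, 0.0119] [0, 0, np.float64(-8.27)]
[0.0107, 0.0395, 0.0119] [0, 0, np.float64(-8.27)]
```

Call:
move_arm(increments=[[[0.0405,-0.0056,0.012],[0,0,-8.27],0.1],[[0.041,0.0003,0.012],[0,0,-8.27],0.1],[[0.0404,0.0062,0.012],[0,0,-8.27],0.1],[[0.039,0.012,0.012],[0,0,-8.27],0.1],[[0.037,0.0174,0.012],[0,0,-8.27],0.1]])

```text
time_s: 0.6
position: [0.3744, -0.385, 0.1711]
ee_rot: [2.67, 1.654, 0.0]
force: [0.3, 0.3, -0.3]
grip_width: 0.0466
grasp_force: 0.0
```

Call:
move_arm(increments=[[[0.034,0.0225,0.012],[0,0,-8.27],0.1],[[0.0305,0.027,0.012],[0,0,-8.27],0.1],[[0.0263,0.0313,0.012],[0,0,-8.27],0.1],[[0.0215,0.0348,0.012],[0,0,-8.27],0.1],[[0.0162,0.0375,0.012],[0,0,-8.27],0.1]])

```text
time_s: 1.1
position: [0.5516, -0.2833, 0.1104]
ee_rot: [-1.914, -2.49, 0.0]
force: [-0.9, -1.2, 0.1]
grip_width: 0.0469
grasp_force: 0.0
```

Call:
move_arm(increments=[[[0.0107,0.0395,0.012],[0,0,-8.27],0.1],[[0,0,0],[0,0,0],0.1],[[0,0,0],[0,0,0],0.1]])

```text
time_s: 1.4
position: [0.5859, -0.2635, 0.0984]
ee_rot: [-1.736, -2.617, 0.0]
force: [0.5, 0.6, 1.0]
grip_width: 0.0473
grasp_force: 0.0
```

```bash
python3 -c "
from h import *
print(get_state()['position'],get_state()['force'])
plan([.5858,-.2636,.05],112.9,2)
p,d=snapshot('side');cv2.imwrite('pics/s1.png',cv2.resize(p[200:440,200:520,::-1],None,fx=2,fy=2))"
```

```text
[ 0.58590284 -0.26354191  0.09841925] [0.52257165 0.55939939 1.01172065]
yaw 112.87 dyaw 0.03 tilt [-1.4e-03  7.0e-04 -1.0e+00] t 1.4 w 0.04733357142085846
[-0.0, -0.0, 0.0242] [0, 0, np.float64(-0.01)]
[-0.0, -0.0, 0.0242] [0, 0, np.float64(-0.01)]
```

View pics/s1.png

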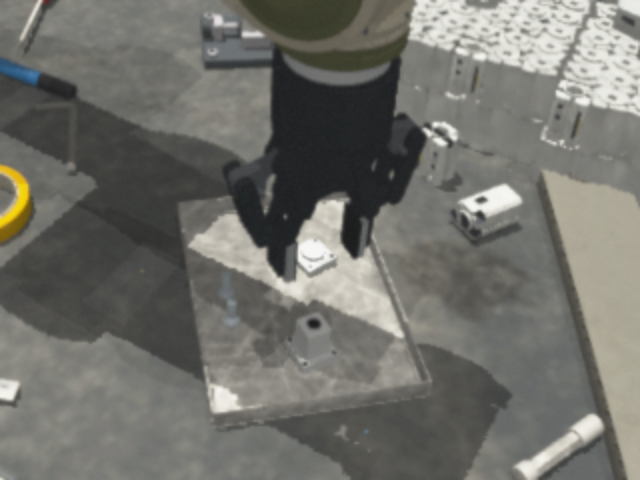

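The picture shows the open fingers straddling the cap at about (312,335), clear of the cover at (315,253). Next I descend.

Call:
move_arm(increments=[[[0,0,0.03],[0,0,0],0.1],[[0,0,0.03],[0,0,0],0.1],[[0,0,0.015],[0,0,0],0.1],[[0,0,0.009],[0,0,0],0.1],[[0,0,0],[0,0,0],0.1]])

```text
time_s: 1.95
position: [0.5855, -0.2646, 0.0151]
ee_rot: [-1.738, -2.616, 0.0]
force: [0.2, -0.4, 1.0]
grip_width: 0.0467
grasp_force: 0.0
```

Call:
move_arm(increments=[[[0,0,0],[0,0,0],-0.3],[[0,0,0],[0,0,0],-0.6],[[0,0,0],[0,0,0],-1],[[0,0,0],[0,0,0],-1],[[0,0,0],[0,0,0],-1]], newtons=50)

```text
time_s: 2.45
position: [0.5866, -0.2647, 0.0169]
ee_rot: [1.736, 2.615, -0.0]
force: [-1.4, 0.1, 6.6]
grip_width: 0.0186
grasp_force: 49.8
```

Call:
move_arm(increments=[[[0,0,0],[0,0,0],-1],[[0,0,0],[0,0,0],-1]])

```text
time_s: 2.65
position: [0.5866, -0.2647, 0.0169]
ee_rot: [1.736, 2.615, -0.0]
force: [-0.9, 0.2, 7.0]
grip_width: 0.0188
grasp_force: 49.8
```

Call:
move_arm(increments=[[[0,0,-0.005],[0,0,0],-1],[[0,0,-0.01],[0,0,0],-1],[[0,0,-0.03],[0,0,0],-1],[[0,0,-0.04],[0,0,0],-1],[[0,0,-0.05],[0,0,0],-1]])

```text
time_s: 3.15
position: [0.5851, -0.2636, 0.1511]
ee_rot: [-1.736, -2.615, -0.0]
force: [1.0, -0.8, -0.1]
grip_width: 0.0186
grasp_force: 49.0
```

```bash
python3 -c "
from h import *
s=get_state();print(s['position'],s['force'],s['grip_width'],s['grasp_force'])
p,d=snapshot('side');cv2.imwrite('pics/s2.png',cv2.resize(p[180:400,240:520,::-1],None,fx=2.5,fy=2.5))
plan([.561,.1825,.2],92.3,10)
"
```

```text
[ 0.58514232 -0.26362297  0.15109742] [ 0.98027088 -0.77088063 -0.11543168] 0.018632869786427055 49.01180315762758
yaw 112.86 dyaw -20.56 tilt [ 0.0106 -0.0072 -0.9999] t 3.2 w 0.018768522223009454
[0.0423, 0.0149, -0.0042] [0, 0, np.float64(2.06)]
[0.0428, 0.0134, -0.0042] [0, 0, np.float64(2.06)]
[0.0433, 0.0119, -0.0042] [0, 0, np.float64(2.06)]
[0.0437, 0.0103, -0.0042] [0, 0, np.float64(2.06)]
[0.044, 0.0087, -0.0042] [0, 0, np.float64(2.06)]
[0.0443, 0.0071, -0.0042] [0, 0, np.float64(2.06)]
[0.0445, 0.0055, -0.0042] [0, 0, np.float64(2.06)]
[0.0447, 0.0039, -0.0042] [0, 0, np.float64(2.06)]
[0.0448, 0.0023, -0.0042] [0, 0, np.float64(2.06)]
[0.0448, 0.0007, -0.0042] [0, 0, np.float64(2.06)]
```

View pics/s2.png

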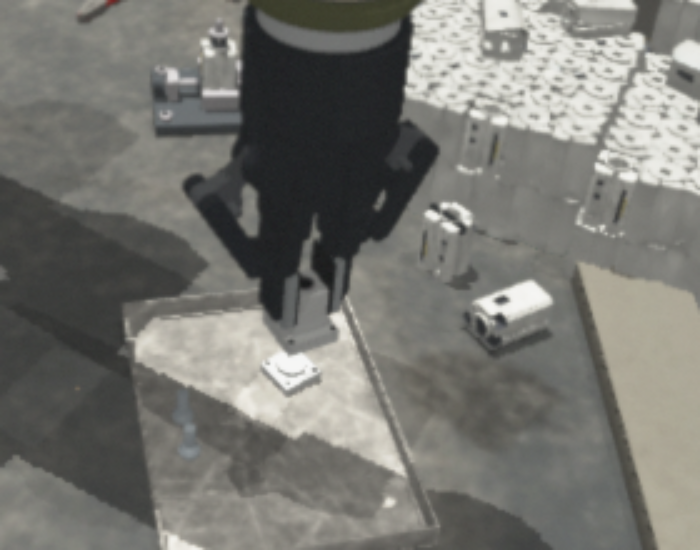

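The side view shows the cap gripped upright, with its flange at about (303,333), and the cover left in the tray at (290,370). Next I carry it to the nest.

Call:
move_arm(increments=[[[0.0423,0.015,-0.005],[0,0,2.06],-1],[[0.0428,0.0134,-0.005],[0,0,2.06],-1],[[0.0433,0.012,-0.005],[0,0,2.06],-1],[[0.0437,0.0103,-0.005],[0,0,2.06],-1],[[0.044,0.0087,-0.005],[0,0,2.06],-1]])

```text
time_s: 3.7
position: [0.5724, -0.0384, 0.1761]
ee_rot: [1.967, 2.449, 0.001]
force: [0.1, 0.2, -0.9]
grip_width: 0.0189
grasp_force: 49.1
```

Call:
move_arm(increments=[[[0.0443,0.007,-0.005],[0,0,2.06],-1],[[0.0445,0.0055,-0.005],[0,0,2.06],-1],[[0.0447,0.004,-0.005],[0,0,2.06],-1],[[0.0448,0.0023,-0.005],[0,0,2.06],-1],[[0.0448,0.0007,0],[0,0,2.06],-1]])

```text
time_s: 4.2
position: [0.5592, 0.1856, 0.1967]
ee_rot: [2.178, 2.262, 0.003]
force: [0.1, -0.8, -0.2]
grip_width: 0.019
grasp_force: 49.1
```

Call:
move_arm(increments=[[[0,0,0],[0,0,0],-1],[[0,0,0],[0,0,0],-1],[[0,0,0],[0,0,0],-1]])

```text
time_s: 4.5
position: [0.5595, 0.1828, 0.1955]
ee_rot: [2.178, 2.264, -0.0]
force: [-0.1, 0.0, -0.1]
grip_width: 0.0189
grasp_force: 49.1
```

```bash
python3 -c "
from h import *
s=get_state();print(s['position'],s['force'],s['grip_width'],s['grasp_force'])
plan([.561,.1825,.13],92.3,2)
"
```

```text
[0.55948307 0.1827532  0.19549056] [-0.09914537  0.03862799 -0.09821096] 0.018936216727347636 49.06990120187402
yaw 92.21 dyaw 0.09 tilt [ 2.e-04 -2.e-04 -1.e+00] t 4.5 w 0.018936216727347636
[-0.0001, 0.0007, 0.0327] [0, 0, np.float64(-0.05)]
[-0.0001, 0.0007, 0.0327] [0, 0, np.float64(-0.05)]
```

Call:
move_arm(increments=[[[0,0.001,0.03],[0,0,0],-1],[[0,0,0.035],[0,0,0],-1],[[0,0,0],[0,0,0],-1],[[0,0,0],[0,0,0],-1]])

```text
time_s: 4.9
position: [0.5608, 0.1828, 0.1312]
ee_rot: [2.179, 2.263, 0.0]
force: [0.2, 0.2, -0.4]
grip_width: 0.019
grasp_force: 49.1
```

```bash
python3 -c "
from h import *
s=get_state();print(s['position'],s['force'],s['grip_width'],s['grasp_force'])
for n in('side','top'):
  p,d=snapshot(n);cv2.imwrite(f'pics/{n}3.png',p[:,:,::-1]);np.save(n+'3.npy',d)
s=cv2.imread('pics/side3.png');t=cv2.imread('pics/top3.png')
f=lambda i,u,v:cv2.resize(i[v:v+100,u:u+66],None,fx=6,fy=6,interpolation=cv2.INTER_NEAREST)
cv2.imwrite('pics/c3.png',np.hstack([f(s,296,135),f(t,205,190)]))
"
```

```text
[0.56081532 0.18279494 0.13120205] [ 0.18572166  0.15176784 -0.41887489] 0.01898942830910162 49.069276694208384
```

View pics/c3.png

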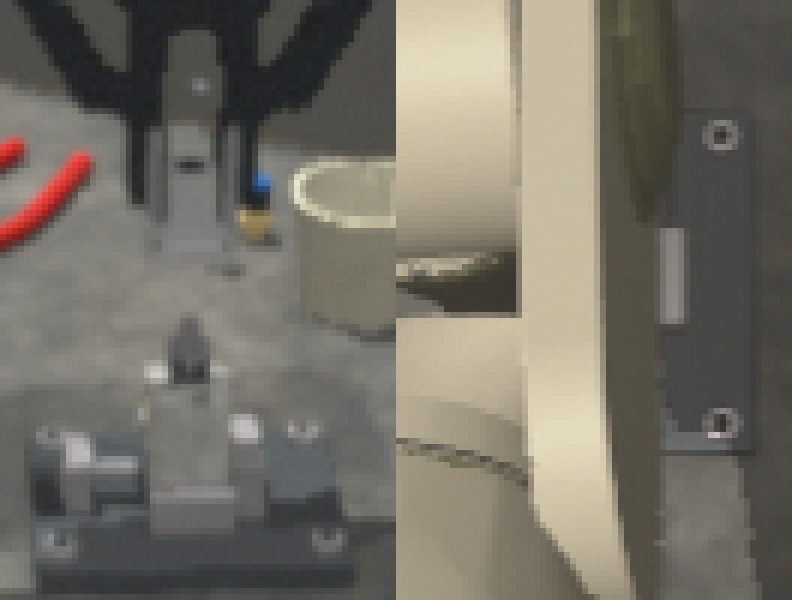

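The left crop (side view) shows the cap above the pin: flange at u about 321–335, bore at (327.7,162), valve top at u about 320–334. The arm hides the valve in the top view, so I'll compare cap and valve in the side camera only.

```bash
python3 - <<'E'
from h import *
d=np.load("side3.npy");g=cv2.cvtColor(cv2.imread("pics/side3.png"),cv2.COLOR_BGR2GRAY)
np.set_printoptions(linewidth=220)
def grid(u0,u1,v0,v1,ax):
    c=cloud("side",d,u0,u1,v0,v1);print((c[...,ax]*1000).round().astype(int))
print("cap y/z rows");
c=cloud("side",d,322,335,156,180)
for r in range(24):
    q=np.median(c[r],0)*1000;print(156+r,q.round(1),g[156+r,318:340])
c=cloud("side",d,322,333,188,225)
for r in range(37): print(188+r,(np.median(c[r],0)*1000).round(1),g[188+r,316:338])
E
```

```text
cap y/z rows
156 [ 5.742e+02  5.566e+02 -1.000e-01] [ 38  35  49  71  73  77 110 119 119 119 120 102  96  83  53  54  79  72  49  38  41  71]
157 [573.9 549.1  -0. ] [ 43  40  65  91  94  79 112 124 125 123 121 114 107  80  50  65  92  84  53  37  47  73]
158 [5.744e+02 5.415e+02 1.000e-01] [ 41  39  65  94  98  81 113 124 125 122 122 120 117  87  53  71  95  87  55  37  53  84]
159 [ 5.726e+02  5.352e+02 -4.000e-01] [ 41  39  64  92  97  80 114 126 126 125 125 127 122  89  56  78  95  86  55  40  61 101]
160 [5.742e+02 5.261e+02 5.000e-01] [ 40  41  69  92  92  79 111 122 120 117 119 122 119  87  55  77  94  87  55  40  64 113]
161 [562.6 189.4 149.8] [ 37  40  72  93  89  77 104 103  96  86  91 100 109  91  59  80  96  85  55  43  70 123]
162 [562.4 183.  150.3] [ 39  43  73  95  88  81 101  86  60  51  55  70 100 101  67  80  96  84  51  41  69 125]
163 [561.9 178.  150.3] [ 42  43  73  95  89  82 106 101  85  79  82  88 109 112  76  83  97  78  50  42  69 121]
164 [559.7 173.1 150.2] [ 39  45  76  93  88  84 109 117 114 116 116 118 120 117  79  83  97  76  49  42  71 117]
165 [56
[... 5188 characters left out ...]
121 119 118 119 118 119 118 119 118 116 115 114 103  98  98]
219 [561.3 153.5  24.7] [ 86  84  81  77  75  98 106 105 105 106 104 103 102 102 101 102 101 102  99  96  95  97]
220 [561.3 153.4  22.1] [ 96  96  93  92  88  98 103 103 104 102 101 101 102 101 100  99 100  99  99  93  93  95]
221 [561.3 153.8  19.2] [ 86  80  77  76  79  95 102 102 102 102 101 101 102 101 102 100 100 101  98  83  80  81]
222 [561.3 154.3  16.2] [ 74  71  71  66  72  94 100 101 100 101  99 101 100  99  99  99 100  98  96  75  68  73]
223 [561.5 152.2  14.8] [73 73 72 69 71 88 94 94 93 94 93 93 91 91 89 89 89 87 86 75 72 74]
224 [561.3 151.4  12.6] [73 71 72 70 71 78 81 81 79 78 79 78 79 77 77 78 77 77 75 74 72 71]
```

```bash
python3 - <<'E'
from h import *
d=np.load("side3.npy");g=cv2.cvtColor(cv2.imread("pics/side3.png"),cv2.COLOR_BGR2GRAY).astype(float)
# depth masks: column ends per row
for nm,rows,y0,y1 in(("flange",range(175,179),.160,.200),("valve",range(202,208),.155,.20)):
    for v in rows:
        c=cloud("side",d,305,350,v,v+1)[0];k=np.where((c[:,1]>y0)&(c[:,1]<y1)&(c[:,2]>.04))[0]
        print(nm,v,305+k.min(),305+k.max(),(c[k[0]]*1000).round(1),(c[k[-1]]*1000).round(1),len(k))
def fit(nm,v0,v1,u0,u1,y0,y1,z0,z1):
    c=cloud("side",d,u0,u1,v0,v1).reshape(-1,3);c=c[(c[:,1]>y0)&(c[:,1]<y1)&(c[:,2]>z0)&(c[:,2]<z1)]*1000
    for _ in range(3):
        A=np.c_[c[:,0]-561.3,np.ones(len(c))];s,i=np.linalg.lstsq(A,c[:,1],rcond=None)[0];r=c[:,1]-A@[s,i];c=c[abs(r)<2.5]
    print(nm,len(c),"yaw",np.degrees(np.arctan(s)).round(2),"front y at x=561.3",i.round(2),"z",c[:,2].min().round(),"sd",r.std().round(2))
fit("boss",163,174,324,332,.165,.178,.129,.147)
fit("flange",175,181,322,335,.160,.175,.112,.1225)
fit("valve",200,216,321,334,.16,.175,.031,.0605)
def xc(v0,v1,u0,u1,z,nm):
    w=np.clip(115-g[v0:v1,u0:u1],0,None);u=(w*np.arange(u0,u1)).sum()/w.sum();v=(w*np.arange(v0,v1)[:,None]).sum()/w.sum()
    print(nm,u.round(2),v.round(2),(plane("side",[[u,v]],z)[0]*1000).round(1))
xc(160,165,325,330,.1502,"bore");xc(189,195,323,332,.082,"pin")
E
```

```text
flange 175 320 334 [545.3 180.9 120.6] [575.5 175.2 123.3] 15
flange 176 320 334 [545.3 179.6 118.8] [575.1 169.3 123.8] 15
flange 177 320 334 [545.2 178.2 117.1] [575.1 167.8 122.1] 15
flange 178 321 334 [547.1 167.8 119.9] [575.2 168.6 119.3] 14
valve 202 320 333 [546.3 189.5  48.2] [574.6 169.3  59.4] 14
valve 203 320 333 [546.2 186.4  47.3] [574.6 167.5  57.9] 14
valve 204 320 333 [546.2 184.8  45.6] [574.5 165.6  56.5] 14
valve 205 320 333 [546.3 186.5  42. ] [574.7 166.5  53.3] 14
valve 206 321 333 [548.2 177.5  44.6] [575.  169.9  48.8] 13
valve 207 321 333 [548.2 175.1  43.3] [575.  169.1  46.6] 13
boss 53 yaw 3.24 front y at x=561.3 172.81 z 129.0 sd 1.06
flange 27 yaw -1.4 front y at x=561.3 169.26 z 115.0 sd 1.02
valve 93 yaw -0.84 front y at x=561.3 168.28 z 31.0 sd 1.04
bore 327.15 162.09 [560.4 182.9 150.2]
pin 326.84 192.17 [560.6 173.7  82. ]
```

Call:
move_arm(increments=[[[0,0,0.012],[0,0,0],-1],[[0,0,0.01],[0,0,0],-1],[[0,0,0.006],[0,0,0],-1],[[0,0,0.005],[0,0,0],-1],[[0,0,0],[0,0,0],-1]])

```text
time_s: 5.5
position: [0.5601, 0.1836, 0.0965]
ee_rot: [-2.177, -2.264, 0.002]
force: [0.2, 0.3, -1.2]
grip_width: 0.0187
grasp_force: 49.0
```

Call:
move_arm(increments=[[[0,0,0.004],[0,0,0],-1],[[0,0,0.004],[0,0,0],-1],[[0,0,0],[0,0,0],-1]])

```text
time_s: 5.8
position: [0.5604, 0.1834, 0.0889]
ee_rot: [2.177, 2.264, -0.001]
force: [1.9, -3.0, -2.1]
grip_width: 0.0187
grasp_force: 49.0
```

Call:
move_arm(increments=[[[0,0,0],[0,0,0],-1],[[0,0,0],[0,0,0],-1]])

```text
time_s: 6.0
position: [0.5603, 0.1834, 0.0891]
ee_rot: [2.177, 2.264, -0.001]
force: [0.9, -3.9, -3.5]
grip_width: 0.0191
grasp_force: 48.9
```

```bash
python3 -c "
from h import *
s=get_state();print(s['position'],s['force'],s['torque'])
plan([.561,.183,.08],92.3,1)
d=snapshot('side')[1]
def fit(nm,v0,v1,u0,u1,y0,y1,z0,z1):
    c=cloud('side',d,u0,u1,v0,v1).reshape(-1,3);c=c[(c[:,1]>y0)&(c[:,1]<y1)&(c[:,2]>z0)&(c[:,2]<z1)]*1000
    print(nm,len(c),np.median(c,0).round(1),'x',c[:,0].min().round(1),c[:,0].max().round(1),'z',c[:,2].min().round(1),c[:,2].max().round(1))
fit('boss',170,198,324,332,.165,.178,.086,.103)
fit('flange',170,202,315,340,.160,.175,.0745,.079)
fit('valve',196,216,321,334,.16,.175,.04,.0605)
"
```

```text
[0.56029503 0.18344196 0.08910221] [ 0.93872838 -3.87112594 -3.46932141] [-0.66317492 -0.23157074  0.03533372]
yaw 92.25 dyaw 0.05 tilt [-3.e-04 -4.e-04 -1.e+00] t 6.0 w 0.019124252239237485
[-0.0005, 0.0007, 0.0091] [0, 0, np.float64(-0.05)]
boss 54 [561.9 174.2  94.2] x 554.1 569.8 z 86.7 102.8
flange 24 [557.5 169.2  76.8] x 545.3 574.3 z 74.5 78.8
valve 90 [562.5 168.1  50.4] x 548.0 575.2 z 40.1 60.3
```

Call:
move_arm(increments=[[[0,0,-0.003],[0,0,0],-1],[[-0.001,0.0007,0],[0,0,0],-1],[[0,0,0],[0,0,0],-1],[[0,0,0],[0,0,0],-1]])

```text
time_s: 6.45
position: [0.5611, 0.1831, 0.0926]
ee_rot: [-2.177, -2.265, -0.001]
force: [0.3, 0.8, 0.2]
grip_width: 0.0191
grasp_force: 49.3
```

Call:
move_arm(increments=[[[0,0,0.003],[0,0,0],-1],[[0,0,0],[0,0,0],-1],[[0,0,0],[0,0,0],-1]])

```text
time_s: 6.75
position: [0.561, 0.1828, 0.0891]
ee_rot: [-2.177, -2.264, 0.0]
force: [0.1, 0.2, -0.7]
grip_width: 0.019
grasp_force: 49.3
```

Call:
move_arm(increments=[[[0,0,0.002],[0,0,0],-1],[[0,0,0.002],[0,0,0],-1],[[0,0,0],[0,0,0],-1],[[0,0,0],[0,0,0],-1]])

```text
time_s: 7.15
position: [0.5612, 0.1828, 0.0856]
ee_rot: [2.177, 2.264, 0.001]
force: [-1.0, 0.4, 3.4]
grip_width: 0.019
grasp_force: 49.9
```

Call:
move_arm(increments=[[[0,0,0.002],[0,0,0],-1],[[0,0,0.002],[0,0,0],-1],[[0,0,0],[0,0,0],-1],[[0,0,0],[0,0,0],-1]])

```text
time_s: 7.55
position: [0.5612, 0.1828, 0.0815]
ee_rot: [2.177, 2.264, 0.001]
force: [-0.8, 0.3, 5.7]
grip_width: 0.0188
grasp_force: 50.2
```

Call:
move_arm(increments=[[[0,0,0.001],[0,0,0],-1],[[0,0,0.001],[0,0,0],-1],[[0,0,0],[0,0,0],-1],[[0,0,0],[0,0,0],-1]])

```text
time_s: 7.95
position: [0.5613, 0.1828, 0.0797]
ee_rot: [2.177, 2.264, 0.001]
force: [-1.2, 0.6, 7.4]
grip_width: 0.0191
grasp_force: 50.3
```

Call:
move_arm(increments=[[[0,0,0.0006],[0,0,0],-1],[[0,0,0.0006],[0,0,0],-1],[[0,0,0],[0,0,0],-1],[[0,0,0],[0,0,0],-1]])

```text
time_s: 8.35
position: [0.5613, 0.1828, 0.0791]
ee_rot: [2.177, 2.264, 0.001]
force: [-3.9, 0.8, 11.7]
grip_width: 0.019
grasp_force: 51.1
```

Call:
move_arm(increments=[[[0,0,0.0004],[0,0,0],-1],[[0,0,0],[0,0,0],-1],[[0,0,0],[0,0,0],-1]])

```text
time_s: 8.65
position: [0.5613, 0.1828, 0.0791]
ee_rot: [2.177, 2.264, 0.001]
force: [-5.6, -0.8, 14.4]
grip_width: 0.019
grasp_force: 51.5
```

```bash
python3 -c "
from h import *
s=get_state();print(s['position'],s['force'],s['torque'])
plan([.561,.183,.08],92.3,1)
p,d=snapshot('side')
cv2.imwrite('pics/s5.png',cv2.resize(p[150:240,280:380,::-1],None,fx=6,fy=6,interpolation=cv2.INTER_CUBIC))
def fit(nm,v0,v1,u0,u1,y0,y1,z0,z1):
    c=cloud('side',d,u0,u1,v0,v1).reshape(-1,3);c=c[(c[:,1]>y0)&(c[:,1]<y1)&(c[:,2]>z0)&(c[:,2]<z1)]*1000
    print(nm,len(c),np.median(c,0).round(1),'x',c[:,0].min().round(1),c[:,0].max().round(1),'z',c[:,2].min().round(1),c[:,2].max().round(1))
fit('boss',170,208,324,332,.165,.178,.076,.094)
fit('flange',170,205,315,340,.160,.175,.0645,.07)
fit('valve',196,216,321,334,.16,.175,.04,.0605)
"
```

```text
[0.56127488 0.18283538 0.07913097] [-5.57756688 -0.81214296 14.39583286] [-0.14600466  1.01273044  0.03949016]
yaw 92.26 dyaw 0.04 tilt [ 1.1e-03  1.0e-04 -1.0e+00] t 8.65 w 0.019012618658234236
[0.0002, -0.0003, -0.0009] [0, 0, np.float64(-0.04)]
boss 56 [562.  173.6  85.7] x 554.0 570.0 z 76.6 93.9
flange 31 [560.9 169.1  67.3] x 547.6 574.5 z 64.6 69.9
valve 96 [561.7 168.6  49.7] x 547.9 575.2 z 40.1 60.3
```

View pics/s5.png

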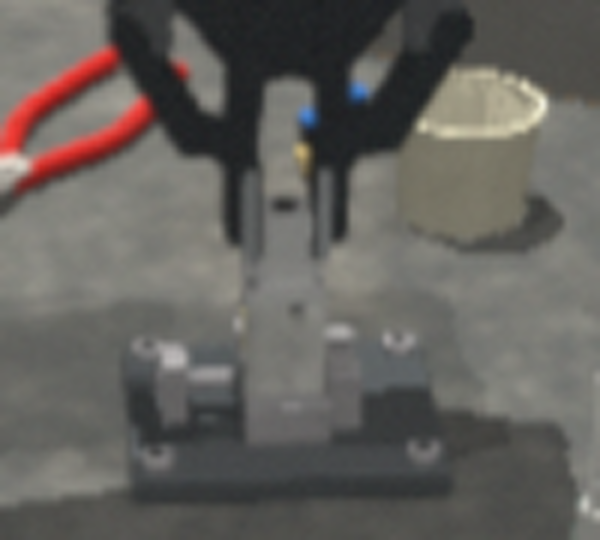

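The cap sits flush on the valve, with cap and valve edges in line at u about 245 and 327 in the crop. I'll relieve the small sideways load and trim the push to 16 N.

Call:
move_arm(increments=[[[0,-0.0003,0.0002],[0,0,0],-1],[[0,0,0],[0,0,0],-1],[[0,0,0],[0,0,0],-1],[[0,0,0],[0,0,0],-1],[[0,0,0],[0,0,0],-1]])

```text
time_s: 9.2
position: [0.5613, 0.1828, 0.0791]
ee_rot: [2.176, 2.264, 0.002]
force: [-4.6, -0.8, 16.5]
grip_width: 0.0187
grasp_force: 51.5
```

Call:
move_arm(increments=[[[0,-0.0004,0],[0,0,0],-1],[[0,0,0],[0,0,0],-1],[[0,0,0],[0,0,0],-1],[[0,0,0],[0,0,0],-1],[[0,0,0],[0,0,0],-1]])

```text
time_s: 9.7
position: [0.5613, 0.1828, 0.0792]
ee_rot: [2.176, 2.263, 0.004]
force: [-1.9, 0.1, 14.6]
grip_width: 0.0189
grasp_force: 51.4
```

Call:
move_arm(increments=[[[0,0,0],[0,0,0],-1],[[0,0,0],[0,0,0],-1],[[0,0,0],[0,0,0],-1],[[0,0,0],[0,0,0],-1],[[0,0,0],[0,0,0],-1]])

```text
time_s: 10.2
position: [0.5612, 0.1828, 0.0791]
ee_rot: [2.176, 2.263, 0.004]
force: [-2.9, 0.1, 15.0]
grip_width: 0.0186
grasp_force: 51.4
```

Call:
move_arm(increments=[[[0,0,0],[0,0,0],-1],[[0,0,0],[0,0,0],-1],[[0,0,0],[0,0,0],-1],[[0,0,0],[0,0,0],-1],[[0,0,0],[0,0,0],-1]])

```text
time_s: 10.7
position: [0.5613, 0.1828, 0.0791]
ee_rot: [2.176, 2.263, 0.004]
force: [-2.4, 0.6, 14.8]
grip_width: 0.019
grasp_force: 51.4
```

```bash
python3 -c "
from station import *
print(get_state()['force']);print(close_job())"
```

```text
[-2.40125956  0.55017572 14.81020785]
the job is handed in; nothing more can be done
None
```

The spring cap is fitted square on the valve with its rim on the valve body, and the arm was holding it there with a steady push of about 15 N when I handed the job in at about 11 s; the plain cover was left in the tray.

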